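# Set the lathe's tool rest to the height gauge

## Task

Take the lathe's tool rest (the steel T whose round post stands in the banjo's socket) and draw it straight up, without binding the post in its bore or pulling it out, until the top edge of its bar is level with the point of the height gauge's pointer, and turn it so that the bar lies parallel to the lathe bed. Finish while still holding the rest there in the gripper, steady, for a mate to lock: the post must stay partway in the bore. Leave the gauge as it is set, and everything lying about where it is.

Things in the scene. Friction and masses are not known exactly. Their poses are not given: they have to be found in the camera images.
- rest: Tool rest, loose steel T, 0.55 to 0.9 kg, balanced over its post. Origin: centre of the post's foot; z up the post, y along the bar. Round post 25 mm thick from 0 to 95 mm up; above it a flat web and bar 12 mm thick (x) to 129 mm: 80 mm long to 113, then 130 mm long. Starts fully down in the bore, bar 20 to 55 degrees off the bed's length. Fingers can straddle the web from above, tips above 95 mm.
- rest_top (a point): Centre of the top edge of the rest's bar, 130 mm above the foot of the post; axes as rest. This is what must be level with pointer_tip.
- rest_foot (a point): Centre of the foot of the rest's post; axes as rest.
- banjo: Banjo, fixed grey casting standing on the bed: a socket block 56 by 56 mm, 80 mm high, with a foot behind it. Origin: centre of the block's underside, on the bore's axis, z up. The upright bore is 26.2 mm wide (the post has 1.2 mm play), open at the top at 80 mm, its floor at 10 mm.
- bore_mouth (a point): Centre of the bore's mouth, on top of the socket block, 80 mm above banjo.
- bed: Lathe bed, fixed: two steel ways 50 mm high, 136 mm wide over both, 960 mm long. Origin at table level midway between the ways; y runs along the bed. At the -y end stand the headstock with motor (to 390 mm high) and a bowl blank 240 mm across, whose face is 268 mm from the bed's origin.
- pointer_tip (a point): Tip of the height gauge's pointer, a slim steel cone pointing along the bed towards the rest, 50 mm out from the column. Gauge: 130 by 50 mm base, 14 mm round column 237 mm high, fixed on the bed 190 to 410 mm from the rest on its +y side. Only friction holds the pointer on the column; it is set 20 to 45 mm above the rest's top edge as that starts.
- live_centre: loose live centre (steel, lying, 88 mm long, 32 mm thick) on the bed; leave it alone. Origin at its underside.
- gouge: loose turning gouge, wooden handle, about 350 mm long, lying on the bench in front of the bed; leave it alone. Origin at its underside.
- bowl: small loose wooden bowl, 120 mm across, 50 mm high, on the bench; leave it alone. Origin at its underside.
- wax: loose jar, 70 mm across, 60 mm high, in front of the bed; leave it alone. Origin at its underside.
- mallet: loose hammer lying on the bench to the right; leave it alone. Origin at its underside.
- faceplate: loose steel faceplate, 100 mm across, 35 mm high, in front of the bed; leave it alone. Origin at its underside.
Not all that is in view belongs to the job. What is shaped like the rest but green or yellow is not meant.

How it is judged:
By the outcome, as a careful person would: the job done as asked, in the order asked, and still so for the second after the job is handed in, while the arm keeps its last pose, push and grip.
It also fails if it takes over 45 s, if anything falls off the work surface, if the arm or the gripper's body presses on something with over 40 N, if the wrist force passes 120 N, or if a joint passes its speed limit or range.

## Robot

A 6-joint arm with a two-finger parallel gripper is mounted at the origin on the work surface. World frame = base frame: x ahead of the robot, y to its left, z up, the work surface at z = 0. Lengths are in m, angles in rad, forces in N, time in s.
With the tool pointing down it reaches from about 0.35 to 0.85 m from the base axis. Payload 8.1 kg.
Tool frame: the origin (TCP) lies between the finger pads; the fingertips stand 11 mm ahead of it and the grasp point (between the pads) lies 8 mm behind it (robot.tips_ahead is the distance from the TCP to the fingertips, in m); z points along the fingers, y is the line along which they close (so a half turn about z gives the same grasp; the last joint's range is limited). The gripper opens to 93 mm and grips with 3 to 60 N. Pads are 15 mm wide; open, the fingers measure 128 mm over their backs; the gripper's body (75 mm by 188 mm) begins 65 mm behind the grasp point.
Start: joints at [1.109, 0.13, 1.488, -0, 1.523, -0.085], TCP at [0.221, 0.558, 0.23] pointing down, gripper open.
Joint ranges: [-2.96, 2.96], [-0.89, 2.26], [0.02, 2.5], [-1.34, 4.48], [0, 2.73], [-2.66, 2.66]. Speed limits (rad/s): [2.39, 2.39, 2.79, 3.14, 3.14, 3.14].

## Interface

Orientations are given as a rotation vector (axis times angle).
In Python, from plant import robot gives the robot as it stands. The module is installed in compiled form; this text tells all that it offers.
- The arm moves only by the tool move_arm, never from a script. Its argument "deltas" is one flat list of numbers, 7 for each row, row after row: the shift along the tool's x, y, z in m, then the turn, a rotation vector about the tool's x, y, z in rad, then the opening, from 0 (shut) to 1 (fully open). A call has 1 to 12 rows; each row is the pose to reach, as a shift and turn from the pose commanded when the call began, along the tool's axes at that moment; what a row does not reach only later rows make up. A row lasts 1/8 s, in which the tool goes at most 62.5 mm and 10.7 degrees, less where a joint would pass 70% of its speed; a pose out of reach is approached as far as the arm can. A call with a gripper value outside its range is refused whole. The fingers move at their own pace and stop on an object; "squeeze" is the grip in N (left out, the last holds). Time passes only in rows, so rows that repeat a pose let the fingers close. It gives the time, the measured TCP pose, the force, the opening and the grip force at its end, in the units of the state.
- robot.read_state(): the state, without advancing time (a new reading comes with each control period).
- robot.read_camera(name): name is "scene" or "top"; returns (picture, depth): 420x560x3 uint8, red, green, blue; 420x560 float32, m along the optical axis (not along the pixel's ray), 0 where there is no reading.
- robot.camera_model(name): a dict with "K" (3x3 intrinsics, pixels), "k1" (the pictures are not rectified: a ray, as slopes to the right and down, at radius r is drawn at 1 + k1 r^2 times it, then the intrinsics apply), "R" (3x3) and "t" (3): a world point X has camera coordinates R X + t. Camera axes: x right, y down, z forward; pixel columns grow to the right and rows downward; lengths in m; the calibration is good to about 2 mm. A picture is of the moment at which its call begins. camera_model takes no time and is no camera call.
- robot.close_job(): hands the job in; it is judged then, once.
Trained networks look in the newest picture that a camera, given by its name, has taken for a name from the list of things; names that differ only in an ending like _2 or _b are one class to them, and where a whole thing is asked for, a point or a joint stands for the part that bears it (a point fixed in the world has none). Each returns a list of dicts, best first, with "confidence" (0 to 1); they miss things now and then, are a little off and sometimes report something else, mostly with a low value. They report only what shows in the picture. A call takes as long as a camera call. They do not tell look-alikes from the thing itself.
- robot.recognise(camera, label): "uv" ([column, row] in pixels, amid what is visible of it).
The state is a dict: "t": time; "q": joint angles; "dq": joint speeds; "joint_torque": joint torques, N m; "tool_pos": TCP position; "orientation": TCP orientation; "force": force on the tool from outside, world axes, zero at the start; "wrist_torque": the same for the moment, N m; "opening": finger opening in m; "gripper_force": force on a finger pad.
Only numpy, scipy, OpenCV 4.12 (cv2) and the standard library are available. Lean on these libraries where they do the work, as an engineer would, in place of code of your own. Each camera call takes 0.05 s, during which the arm holds its last target. There are 200 camera calls.

## Working session

There is one attempt and no reset: what is moved stays moved. The work goes in short steps, Python scripts to look and compute and a tool call to move; the robot and the scene stay as the last step left them, time stands still between calls to the robot, and variables do not carry over. Pictures are saved under pics/ and viewed, at most 10 in all, crops included, and the job is handed in when it is done.

Besides the shell and the picture viewer there is one more tool, called as name(argument=value, ...) on one line, values as JSON. move_arm: Moves the arm, as the interface text tells. Its arguments: {"type":"object","properties":{"deltas":{"type":"array","items":{"type":"number"}},"squeeze":{"type":"number"}},"required":["deltas"]}

```bash
mkdir -p pics
cat > h.py <<'E'
import numpy as np, cv2
from plant import robot
from scipy.spatial.transform import Rotation as Ro
def cam(n):
    p,d=robot.read_camera(n); return p,d,robot.camera_model(n)
def slopes(m,uv):
    K=np.array(m["K"]); k=m["k1"]
    uv=np.atleast_2d(np.asarray(uv,float))
    s=np.c_[(uv[:,0]-K[0,2])/K[0,0],(uv[:,1]-K[1,2])/K[1,1]]
    u=s.copy()
    for _ in range(20): u=s/(1+k*(u**2).sum(1,keepdims=True))
    return u
def world(m,uv,z):
    s=slopes(m,uv); z=np.ravel(z)
    X=np.c_[s*z[:,None],z]
    return (X-np.array(m["t"]))@np.array(m["R"])
def cloud(m,d,c0=0,c1=560,r0=0,r1=420):
    r,c=np.mgrid[r0:r1,c0:c1]; z=d[r0:r1,c0:c1].ravel()
    return world(m,np.c_[c.ravel(),r.ravel()],z).reshape(r1-r0,c1-c0,3)
def proj(m,X):
    X=np.atleast_2d(X)@np.array(m["R"]).T+np.array(m["t"]); s=X[:,:2]/X[:,2:]
    s=s*(1+m["k1"]*(s**2).sum(1,keepdims=True)); K=np.array(m["K"])
    return np.c_[s[:,0]*K[0,0]+K[0,2],s[:,1]*K[1,1]+K[1,2]]
E
python3 - <<'E'
from h import *
for n in("scene","top"):
    p,d,m=cam(n); cv2.imwrite(f"pics/{n}0.png",p[...,::-1])
    np.savez(f"pics/{n}0.npz",p=p,d=d)
    print(n,np.round(m["K"],1).tolist(),m["k1"],"campos",np.round(-np.array(m["R"]).T@np.array(m["t"]),3))
    for l in("rest","rest_top","banjo","bore_mouth","pointer_tip","bed"):
        for o in robot.recognise(n,l)[:3]:
            u=o["uv"]; z=d[int(u[1]),int(u[0])]
            print(n,l,np.round(u,1),round(o["confidence"],2),np.round(world(m,u,z),3)[0])
s=robot.read_state(); print({k:np.round(v,3) for k,v in s.items()})
E
```

```text
scene [[418.9, 0.0, 291.8], [0.0, 418.9, 212.8], [0.0, 0.0, 1.0]] -0.07612358085789901 campos [1.004 0.513 1.055]
scene rest [419.7 339.2] 0.86 [0.505 0.499 0.115]
scene rest [411.3 220.5] 0.85 [0.18  0.31  0.102]
scene rest [251.5 251.6] 0.8 [0.585 0.049 0.175]
scene rest_top [408.  221.6] 0.87 [0.181 0.301 0.091]
scene rest_top [243.9 144. ] 0.65 [ 0.23  -0.308  0.107]
scene rest_top [419.7 338.9] 0.59 [0.506 0.499 0.119]
scene banjo [244.3 285.7] 0.75 [0.63  0.051 0.067]
scene banjo [210.1 171.4] 0.45 [ 0.346 -0.374  0.026]
scene bore_mouth [240.1 287.1] 0.56 [0.64  0.044 0.066]
scene pointer_tip [348.1 298.3] 0.65 [0.576 0.33  0.23 ]
scene bed [167.9 216. ] 0.9 [ 0.619 -0.25   0.131]
top [[441.9, 0.0, 281.9], [0.0, 441.9, 203.7], [0.0, 0.0, 1.0]] 0.012121935065292478 campos [0.23  0.039 1.385]
top rest [285.  137.2] 0.89 [0.577 0.036 0.176]
top rest [129.4 168.2] 0.79 [0.493 0.494 0.1  ]
top rest [194.  280.8] 0.78 [0.169 0.289 0.091]
top rest_top [186.9 280.7] 0.89 [0.171 0.301 0.127]
top rest_top [132.2 172.8] 0.64 [0.485 0.493 0.075]
top rest_top [405.1 267.2] 0.63 [ 0.223 -0.
[... 184 characters left out ...]
tip [180.9 133.7] 0.68 [0.561 0.313 0.242]
top pointer_tip [304.6 213.6] 0.62 [ 0.378 -0.03   0.038]
top bed [405.7 132.4] 0.62 [ 0.558 -0.265  0.31 ]
top bed [179.2 134.7] 0.24 [0.56  0.319 0.235]
{'t': np.float64(0.7), 'q': array([ 1.109,  0.13 ,  1.488,  0.   ,  1.523, -0.085]), 'dq': array([ 0.   ,  0.001, -0.001, -0.001,  0.002,  0.002]), 'joint_torque': array([ 0.0000e+00, -5.5961e+01, -4.9194e+01,  7.7000e-02,  2.3000e-02,
        0.0000e+00]), 'tool_pos': array([0.221, 0.558, 0.23 ]), 'orientation': array([-0.588, -3.086, -0.   ]), 'force': array([ 0.168, -0.578,  0.553]), 'wrist_torque': array([-0.046,  0.037, -0.012]), 'gripper_force': np.float64(0.0), 'opening': np.float64(0.093)}
```

View pics/scene0.png

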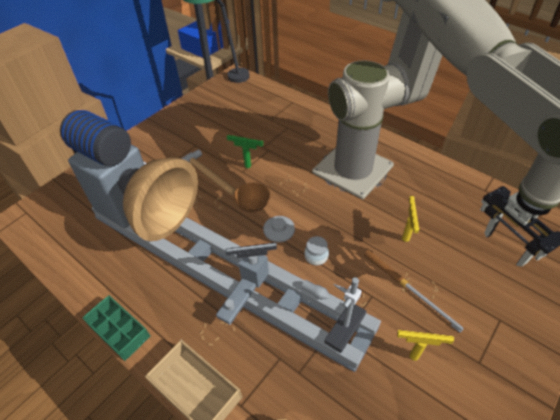

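View pics/top0.png

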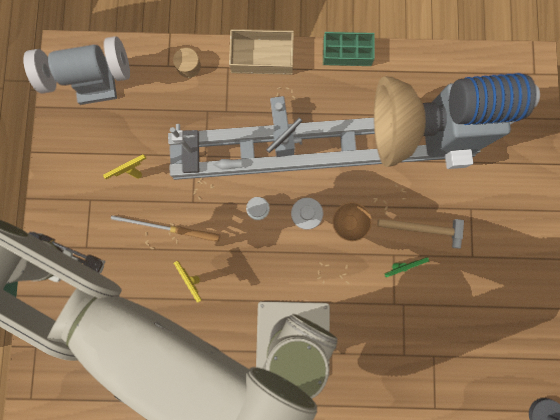

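The scene camera shows the grey rest at about (251,250), with its bar diagonal over the banjo. The gauge stands at about (350,295), and the green and yellow T's are decoys. The top camera shows the bar from (268,151) to (300,121), the gauge at about (180,135), and the bed running along the rows, slightly tilted.

Run:
```python
from h import *
for n in("scene","top"):
    f=np.load(f"pics/{n}0.npz"); p,d=f["p"],f["d"]; m=robot.camera_model(n)
    W=cloud(m,d); ok=d>0
    x,y,z=W[...,0],W[...,1],W[...,2]
    # rest bar
    B=ok&(abs(x-.58)<.1)&(abs(y-.04)<.09)&(z>.145)&(z<.23)
    P=W[B]; c=P.mean(0); u,s,v=np.linalg.svd(P[:,:2]-c[:2]); a=(P[:,:2]-c[:2])@v[0]
    print(n,"bar n",len(P),"c",c.round(4),"dir",v[0].round(3),"ang",np.degrees(np.arctan2(v[0][1],v[0][0])).round(1),"ext",a.min().round(3),a.max().round(3),"mid",(c[:2]+v[0]*(a.min()+a.max())/2).round(4),"z pct",np.percentile(P[:,2],[5,50,90,97]).round(4))
    # bed ways
    B=ok&(abs(z-.05)<.006)&(x>.5)&(x<.75)&(y>-.2)&(y<.42)
    P=W[B]; print("ways n",len(P),"z",np.median(P[:,2]).round(4))
    rect=cv2.minAreaRect(P[:,:2].astype(np.float32)); print(rect)
    # socket block top
    B=ok&(abs(x-.58)<.06)&(abs(y-.04)<.06)&(abs(z-.13)<.008)
    P=W[B]; print("block top",len(P),P.mean(0).round(4))
    # gauge
    B=ok&(abs(x-.58)<.1)&(y>.2)&(y<.45)&(z>.1)
    for q,(r,cc) in zip(W[B],np.argwhere(B)):
        if q[2]>.17: print((cc,r),q.round(3),end=" ")
    print()
    r0,c0=((265,310) if n=="scene" else (105,150))
    cr=p[r0:r0+75,c0:c0+100,::-1]
    cv2.imwrite(f"pics/{n}_g.png",cv2.resize(cr,None,fx=8,fy=8,interpolation=cv2.INTER_CUBIC))
```

```text
scene bar n 523 c [0.5848 0.0465 0.1777] dir [ 0.723 -0.691] ang -43.7 ext -0.065 0.063 mid [0.5841 0.0471] z pct [0.1544 0.1823 0.1895 0.1908]
ways n 3779 z 0.0491
((0.6225261688232422, 0.10147702693939209), (0.21722312271595, 0.6096351742744446), 5.110157012939453)
block top 283 [0.5899 0.0519 0.1291]
(np.int64(355), np.int64(277)) [0.555 0.327 0.288] (np.int64(353), np.int64(278)) [0.559 0.324 0.287] (np.int64(354), np.int64(278)) [0.556 0.326 0.286] (np.int64(355), np.int64(278)) [0.555 0.327 0.286] (np.int64(356), np.int64(278)) [0.556 0.33  0.289] (np.int64(357), np.int64(278)) [0.552 0.331 0.285] (np.int64(352), np.int64(279)) [0.561 0.324 0.285] (np.int64(353), np.int64(279)) [0.561 0.326 0.288] (np.int64(354), np.int64(279)) [0.56  0.328 0.288] (np.int64(355), np.int64(279)) [0.557 0.329 0.285] (np.int64(356), np.int64(279)) [0.556 0.331 0.287] (np.int64(357), np.int64(279)) [0.554 0.332 0.284] (np.int64(352), np.int64(280)) [0.563 0.325 0.286] (np.int64(353), np.int64(280)) [0.563 0.327 0.287] (np.int64(354), np.int64(280)) [0.561 0.328 0.286] (np.int64(355), np.int64(280))
[... 28226 characters left out ...]
), np.int64(142)) [0.546 0.332 0.214] (np.int64(177), np.int64(142)) [0.546 0.329 0.214] (np.int64(178), np.int64(142)) [0.546 0.327 0.213] (np.int64(179), np.int64(142)) [0.545 0.324 0.216] (np.int64(180), np.int64(142)) [0.545 0.321 0.217] (np.int64(181), np.int64(142)) [0.546 0.319 0.212] (np.int64(182), np.int64(142)) [0.546 0.316 0.214] (np.int64(183), np.int64(142)) [0.556 0.322 0.178] (np.int64(184), np.int64(142)) [0.557 0.32  0.174] (np.int64(180), np.int64(143)) [0.554 0.331 0.172] (np.int64(181), np.int64(143)) [0.552 0.326 0.183] (np.int64(182), np.int64(143)) [0.554 0.325 0.176] (np.int64(183), np.int64(143)) [0.555 0.323 0.172] (np.int64(184), np.int64(143)) [0.555 0.32  0.171]
```

View pics/scene_g.png

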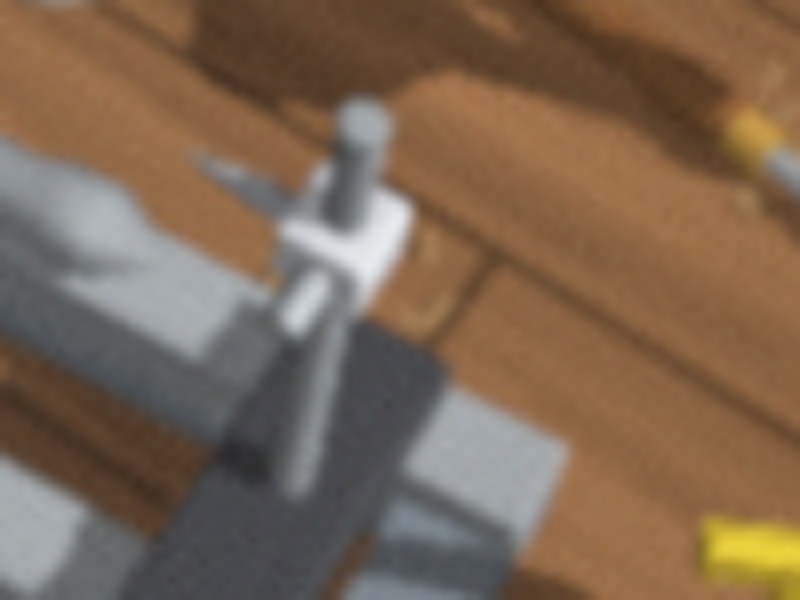

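View pics/top_g.png

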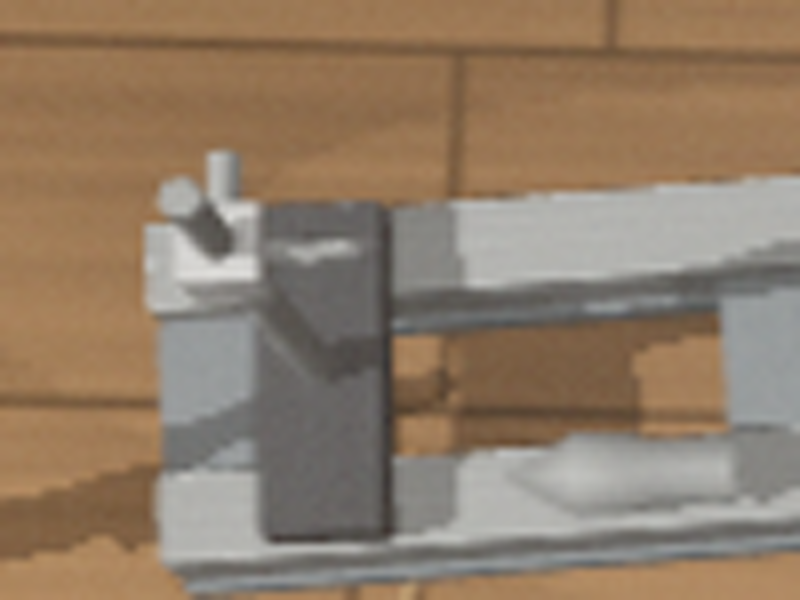

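The pointer tip is at about (333.5,284) in the scene picture and about (194.8,135.3) in the top picture. I'll triangulate it, using the column top and the rest bar as references.

```bash
python3 - <<'E' 2>&1 | cut -c1-300
from h import *
from scipy.optimize import least_squares
ms={n:robot.camera_model(n) for n in("scene","top")}
def tri(a,b):
    f=lambda X:np.r_[proj(ms["scene"],X)[0]-a,proj(ms["top"],X)[0]-b]
    r=least_squares(f,[.56,.28,.22]); return r.x.round(4),r.fun.round(2)
off=lambda c,r0,c0:np.array([c0+(c[0]+.5)/8-.5,r0+(c[1]+.5)/8-.5])
S=lambda *c:off(c,265,310); T=lambda *c:off(c,105,150)
print("tip",tri(S(192,155),T(360,247)))
print("coltop",tri(S(366,112),T(180,196)))
for n in("scene","top"):
    f=np.load(f"pics/{n}0.npz"); p,d=f["p"],f["d"]; m=ms[n]
    W=cloud(m,d); ok=d>0; x,y,z=np.moveaxis(W,2,0)
    B=ok&(abs(x-.58)<.1)&(abs(y-.04)<.09)&(z>.145)&(z<.23)
    P=W[B]; P=P[P[:,2]>np.percentile(P[:,2],95)-.012]
    (c,s,a)=cv2.minAreaRect(P[:,:2].astype(np.float32)); print(n,"bar",np.round(c,4),np.round(s,4),round(a,1),np.percentile(P[:,2],[50,90]).round(4))
    v=np.linalg.svd(P[:,:2]-P[:,:2].mean(0))[2][0]; print(" pca",P.mean(0).round(4),np.degrees(np.arctan2(-v[0]*np.sign(v[1]),abs(v[1]))).round(2))
    B=ok&(abs(z-.05)<.007)&(x>.5)&(x<.72)&(y>-.2)&(y<.42); P=W[B][:,:2]
    best=[]
    for g in np.arange(-12,12,.25):
        t=np.radians(g); q=P@[np.cos(t),np.sin(t)]  # perp coordinate; bed dir=(-sin,cos)
        h=np.histogram(q,bins=np.arange(.45,.8,.002))[0]; best.append((int((h.astype(float)**2).sum()),g))
    best.sort(reverse=True); g=best[0][1]; t=np.radians(g); q=P@[np.cos(t),np.sin(t)]
    print(" bed",best[:4],"perp edges",np.percentile(q,[2,98]).round(4), "med z",np.median(z[B]).round(4))
    B=ok&(abs(x-.58)<.06)&(abs(y-.04)<.06)&(abs(z-.13)<.008); print(" block",W[B].mean(0).round(4),B.sum())
E
```

```text
tip (array([0.5621, 0.2815, 0.2234]), array([-0.28, -0.02, -0.29,  0.16]))
coltop (array([0.5581, 0.3277, 0.2878]), array([-0.84, -0.05, -0.9 ,  0.47]))
scene bar [0.5819 0.0448] [0.0151 0.1276] 46.5 [0.1876 0.19  ]
 pca [0.5833 0.0457 0.1866] 46.27
 bed [(426089, np.float64(5.75)), (419877, np.float64(5.5)), (418855, np.float64(6.0)), (409591, np.float64(5.25))] perp edges [0.5252 0.6582] med z 0.0491
 block [0.5899 0.0519 0.1291] 283
top bar [0.5812 0.0415] [0.0135 0.1294] 46.4 [0.1895 0.1929]
 pca [0.581  0.0407 0.1894] 46.64
 bed [(315964, np.float64(5.75)), (315814, np.float64(6.0)), (312964, np.float64(5.5)), (310114, np.float64(6.25))] perp edges [0.522  0.6554] med z 0.0505
 block [0.5767 0.0381 0.1307] 218
```

```bash
cat >> h.py <<'E'
def crop(p,c0,r0,w,h,k,lines=()):
    im=cv2.resize(p[r0:r0+h,c0:c0+w,::-1],None,fx=k,fy=k,interpolation=cv2.INTER_CUBIC)
    for pts,col in lines:
        q=((np.asarray(pts)-[c0,r0]+.5)*k-.5)
        cv2.polylines(im,[np.round(q*16).astype(int)],False,col,1,cv2.LINE_AA,4)
    return im
def rest_lines(m,x,y,ztop,a):
    a=np.radians(a); b=np.array([-np.sin(a),np.cos(a)]); n=np.array([np.cos(a),np.sin(a)])
    def ring(L,z): return [np.r_[np.array([x,y])+b*s*L/2+n*t*.006,z] for s,t in((1,1),(1,-1),(-1,-1),(-1,1),(1,1))]
    return [(proj(m,ring(.13,ztop)),(0,0,255)),(proj(m,ring(.13,ztop-.017)),(0,255,0))]
def avg(n,k=4):
    f=[robot.read_camera(n) for _ in range(k)]
    D=np.array([g[1] for g in f]); D[D==0]=np.nan
    return np.mean([g[0] for g in f],0).round().astype(np.uint8),np.nan_to_num(np.nanmedian(D,0)),robot.camera_model(n)
E
python3 - <<'E'
from h import *
A={}
for n in("scene","top"):
    p,d,m=avg(n); A[n]=(p,m); np.savez(f"pics/{n}1.npz",p=p,d=d)
ims=[]
for n,c0,r0 in(("scene",208,222),("top",248,108)):
    p,m=A[n]
    t=np.radians(5.75);b=np.array([-np.sin(t),np.cos(t)]);bx=np.array([.582,.043])
    sq=[np.r_[bx+b*i*.028+np.array([b[1],-b[0]])*j*.028,.13] for i,j in((1,1),(1,-1),(-1,-1),(-1,1),(1,1))]
    L=rest_lines(m,.582,.043,.19,46.5)+[(proj(m,sq),(255,0,255))]
    ims.append(np.vstack([crop(p,c0,r0,78,58,5),crop(p,c0,r0,78,58,5,L)]))
cv2.imwrite("pics/ov.png",np.hstack(ims))
R=Ro.from_rotvec(robot.read_state()["orientation"]).as_matrix(); print(R.round(3))
E
```

```text
[[-0.93   0.368 -0.   ]
 [ 0.368  0.93   0.   ]
 [ 0.     0.    -1.   ]]
```

View pics/ov.png

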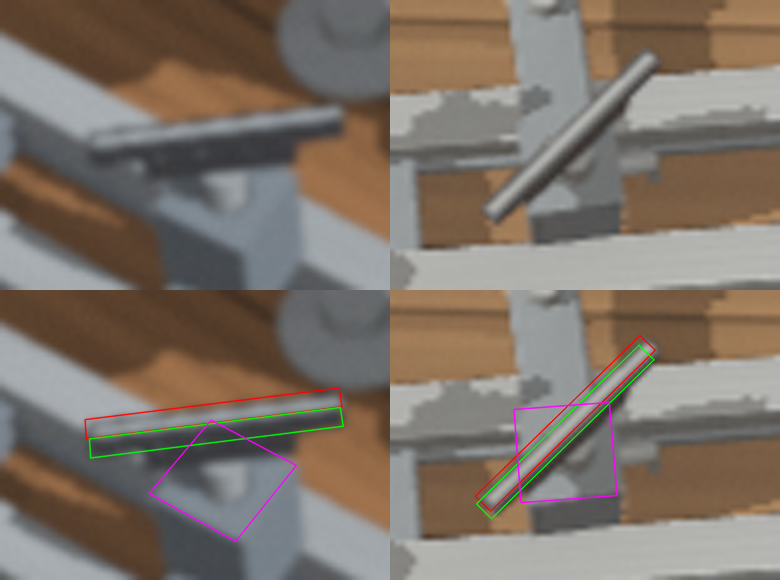

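The top view shows the actual bar about 1.5 px right of and below my overlay, and the scene view about 1 px right and down. I'll refine by fitting the bar's ends in both pictures.

Run:
```python
from h import *
from scipy.optimize import least_squares
ms={n:robot.camera_model(n) for n in("scene","top")}
o=lambda c,c0,r0:np.array([c0+(c[0]+.5)/5-.5,r0+(c[1]+.5)/5-.5])
# ends of the top crest by eye (crop px)
E={"scene":[o((91,142),208,222),o((343,113),208,222)],"top":[o((101,214),248,108),o((264,58),248,108)]}
# both cams: end A= +y end? check: proj
def ends(v):
    x,y,z,a=v; b=np.array([-np.sin(a),np.cos(a),0])*.065; c=np.array([x,y,z]); return c+b,c-b
for n in ms: print(n,proj(ms[n],ends([.58,.041,.19,np.radians(46.5)])).round(1).tolist(),np.round(E[n],1).tolist())
def f(v,cams=("scene","top"),fix=None):
    if fix: v=np.r_[v[:2],fix,v[2]]
    r=[]
    for n in cams:
        P=proj(ms[n],ends(v)); Q=np.array(E[n]); 
        if np.linalg.norm(P-Q)>np.linalg.norm(P-Q[::-1]): Q=Q[::-1]
        r.append((P-Q).ravel())
    return np.concatenate(r)
r=least_squares(f,[.58,.041,.19,.81]); print("joint",r.x.round(4),np.degrees(r.x[3]).round(2),r.fun.round(2))
for c in ms:
    r=least_squares(lambda v:f(v,(c,),.19),[.58,.041,.81]); print(c,r.x.round(4),np.degrees(r.x[2]).round(2),r.fun.round(2))
# depth mask in the image
for n in ms:
    g=np.load(f"pics/{n}1.npz"); W=cloud(ms[n],g["d"]); x,y,z=np.moveaxis(W,2,0)
    B=(g["d"]>0)&(abs(x-.58)<.1)&(abs(y-.04)<.09)&(z>.172)&(z<.2)
    rc=np.argwhere(B)[:,::-1].astype(np.float32); R=cv2.minAreaRect(rc); P=W[B]
    b=np.array([-np.sin(.81),np.cos(.81)]);nn=np.array([b[1],-b[0]]);s=P[:,:2]@b; t=P[:,:2]@nn
    sm=np.percentile(s,[1,99]); tm=np.median(t); print(n,"depth mid",(b*sm.mean()+nn*tm).round(4),"len",np.ptp(sm).round(4),"zmed",np.median(P[:,2]).round(4))
```

```text
scene [[275.5, 242.1], [224.6, 248.4]] [[225.8, 250.0], [276.2, 244.2]]
top [[266.8, 151.0], [299.7, 118.8]] [[267.8, 150.4], [300.4, 119.2]]
joint [0.5806 0.0409 0.183  0.7997] 45.82 [-0.76 -0.12 -1.04 -0.08 -1.07  0.79 -0.53  0.38]
scene [0.5828 0.0467 0.7991] 45.79 [ 0.35 -0.05 -0.35  0.02]
top [0.5803 0.0387 0.802 ] 45.95 [-0.32  0.32  0.33 -0.33]
scene depth mid [0.5848 0.0475] len 0.1252 zmed 0.1873
top depth mid [0.5804 0.0399] len 0.1279 zmed 0.1895
```

move_arm(deltas=[0, 0, -0.05, 0, 0, 0, 1, 0, 0, -0.1, 0, 0, 0, 1, -0.0475, -0.0315, -0.12, 0, 0, 0.035, 1, -0.095, -0.063, -0.12, 0, 0, 0.07, 1, -0.1425, -0.0945, -0.12, 0, 0, 0.105, 1, -0.19, -0.126, -0.12, 0, 0, 0.14, 1, -0.2375, -0.1575, -0.12, 0, 0, 0.175, 1, -0.285, -0.189, -0.12, 0, 0, 0.21, 1, -0.3325, -0.2205, -0.12, 0, 0, 0.245, 1, -0.38, -0.252, -0.12, 0, 0, 0.28, 1, -0.4275, -0.2835, -0.12, 0, 0, 0.315, 1, -0.475, -0.315, -0.12, 0, 0, 0.35, 1])

```text
t: 2.6
tool_pos: [0.5474, 0.0885, 0.3499]
orientation: [1.118, 2.935, 0.001]
force: [0.3, 0.7, 0.5]
opening: 0.0926
gripper_force: 0.0
```

```bash
cat > to.py <<'E'
import sys; from h import *
# usage: to.py x y z yaw_deg_of_tool_y : tool-frame delta from measured pose
x,y,z,a=map(float,sys.argv[1:5]); s=robot.read_state(); R=Ro.from_rotvec(s["orientation"]).as_matrix()
a=np.radians(a); Y=np.array([np.cos(a),np.sin(a),0]); Z=np.array([0,0,-1.]); T=np.c_[np.cross(Y,Z),Y,Z]
print("delta",(R.T@(np.array([x,y,z])-s["tool_pos"])).round(4),"rot",Ro.from_matrix(R.T@T).as_rotvec().round(4))
print("t",round(float(s["t"]),2),"pos",np.round(s["tool_pos"],4),"yaw",np.degrees(np.arctan2(R[1,1],R[0,1])).round(2),"tilt",np.degrees(np.arccos(-R[2,2])).round(2),"F",np.round(s["force"],2),"M",np.round(s["wrist_torque"],2),"open",round(float(s["opening"]),4),"grip",round(float(s["gripper_force"]),1),"q6",round(float(s["q"][5]),2))
E
python3 to.py .5806 .0409 .27 46.0
```

```text
delta [-0.0565 -0.0135  0.0799] rot [0.0005 0.0003 0.0399]
t 2.6 pos [0.5474 0.0885 0.3499] yaw 48.29 tilt 0.03 F [0.31 0.65 0.46] M [-0.04  0.03 -0.02] open 0.0926 grip 0.0 q6 -0.77
```

move_arm(deltas=[-0.028, -0.0065, 0, 0, 0, 0.02, 0.4, -0.0565, -0.0135, 0.03, 0, 0, 0.04, 0.4, -0.0565, -0.0135, 0.08, 0, 0, 0.04, 0.4, -0.0565, -0.0135, 0.115, 0, 0, 0.04, 0.4, -0.0565, -0.0135, 0.135, 0, 0, 0.04, 0.4, -0.0565, -0.0135, 0.135, 0, 0, 0.04, 0.4])

```text
t: 3.35
tool_pos: [0.579, 0.0427, 0.2134]
orientation: [-1.174, -2.911, 0.001]
force: [0.2, -0.1, -0.1]
opening: 0.0392
gripper_force: 0.0
```

```bash
python3 to.py .5806 .0409 .169 46.0
python3 - <<'E'
from h import *
A={n:avg(n,2) for n in("scene","top")}
ims=[]
for n,c0,r0 in(("scene",208,192),("top",248,88)):
    p,d,m=A[n]; ims.append(np.vstack([crop(p,c0,r0,78,58,5),crop(p,c0,r0+20,78,58,5)]))
cv2.imwrite("pics/grip0.png",np.hstack(ims))
E
```

```text
delta [-0.0025 -0.0001  0.0444] rot [-0.0017 -0.0019  0.0012]
t 3.35 pos [0.579  0.0427 0.2134] yaw 46.07 tilt 0.15 F [ 0.2  -0.13 -0.15] M [-0.03  0.01 -0.02] open 0.0392 grip 0.0 q6 -0.82h.py:37: RuntimeWarning: All-NaN slice encountered
  return np.mean([g[0] for g in f],0).round().astype(np.uint8),np.nan_to_num(np.nanmedian(D,0)),robot.camera_model(n)
```

View pics/grip0.png

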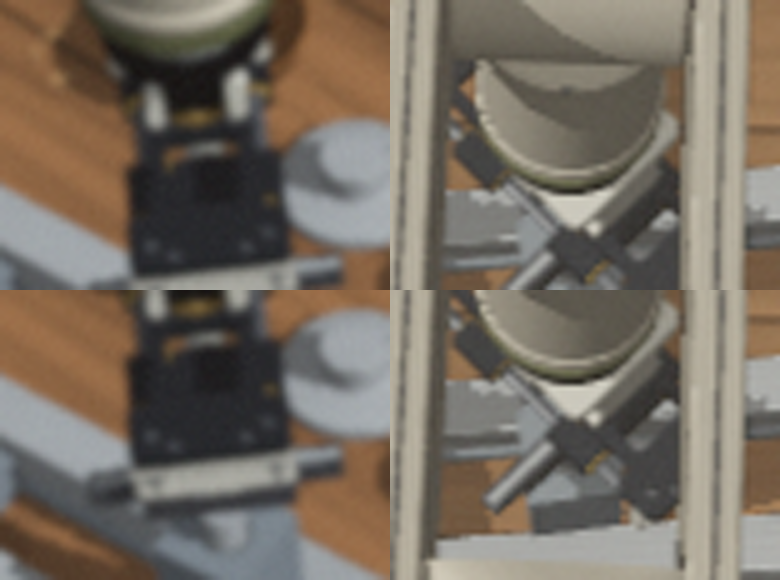

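Run:
```python
from h import *
p=robot.read_state()["tool_pos"]; m=robot.camera_model("scene"); R=Ro.from_rotvec(robot.read_state()["orientation"]).as_matrix()
for up in(-.011,.04,.075,.1):
    for sx in(-.0375,0,.0375):
        for sy in((0.0,) if sx==0 else (.03,)):
            P=p+R@np.array([sx,sy,-up]); print(up,sx,sy,((proj(m,P)[0]-[208,192]+.5)*5-.5).round(0), end=" | ")
    print()
for z in(.19,):
  for c in((.5806,.0409),(.579,.0427),(.5765,.0452)):
    b=np.array([-.72,.694,0]); P=np.r_[c,z]; print(c,[((proj(m,P+b*s)[0]-[208,222]+.5)*5-.5).round(0).tolist() for s in(-.065,0,.065)])
p2=robot.read_camera("scene")[0]
# horizontal brightness profile of the gripper at crop rows
g=cv2.cvtColor(p2,cv2.COLOR_RGB2GRAY)
for r in(228,232,236,240,244): print(r,g[r,226:276].tolist())
```

```text
-0.011 -0.0375 0.03 [140. 310.] | -0.011 0 0.0 [211. 253.] | -0.011 0.0375 0.03 [292. 292.] | 
0.04 -0.0375 0.03 [129. 248.] | 0.04 0 0.0 [203. 190.] | 0.04 0.0375 0.03 [286. 230.] | 
0.075 -0.0375 0.03 [120. 203.] | 0.075 0 0.0 [197. 144.] | 0.075 0.0375 0.03 [282. 184.] | 
0.1 -0.0375 0.03 [114. 169.] | 0.1 0 0.0 [192. 110.] | 0.1 0.0375 0.03 [279. 150.] | 
(0.5806, 0.0409) [[84.0, 134.0], [212.0, 119.0], [339.0, 104.0]]
(0.579, 0.0427) [[89.0, 134.0], [217.0, 119.0], [343.0, 104.0]]
(0.5765, 0.0452) [[96.0, 133.0], [224.0, 118.0], [350.0, 103.0]]
228 [118, 119, 120, 118, 116, 107, 81, 52, 32, 28, 29, 37, 38, 36, 42, 41, 43, 41, 41, 39, 36, 32, 31, 29, 29, 31, 28, 29, 30, 33, 35, 43, 40, 40, 41, 39, 40, 60, 85, 106, 111, 108, 102, 103, 99, 95, 90, 86, 97, 115]
232 [110, 111, 113, 119, 115, 107, 91, 61, 38, 31, 30, 34, 35, 41, 41, 40, 38, 40, 37, 38, 39, 36, 34, 35, 39, 38, 37, 39, 37, 42, 40, 41, 41, 43, 47, 54, 58, 59, 89, 132, 158, 164, 163, 161, 162, 162, 161, 158, 154, 143]
236 [103, 106, 106, 103, 104, 101, 88, 63, 46, 44, 48, 44, 41, 41, 42, 39, 43, 40, 43, 39, 39, 40, 40, 40, 45, 40, 41, 40, 40, 39, 41, 40, 43, 41, 48, 47, 46, 40, 48, 69, 94, 124, 148, 159, 163, 167, 169, 167, 169, 170]
240 [163, 156, 150, 137, 128, 116, 95, 61, 43, 41, 52, 57, 52, 46, 42, 42, 45, 44, 38, 43, 40, 42, 37, 38, 40, 42, 40, 44, 40, 49, 53, 54, 48, 48, 42, 43, 41, 44, 48, 64, 85, 93, 98, 96, 95, 101, 103, 114, 124, 130]
244 [166, 168, 166, 169, 168, 164, 149, 111, 67, 40, 41, 41, 42, 39, 42, 42, 48, 44, 43, 39, 40, 42, 43, 44, 47, 48, 50, 56, 57, 63, 68, 73, 81, 88, 92, 94, 99, 105, 125, 141, 143, 134, 136, 139, 137, 138, 137, 138, 138, 126]
```

The scene view shows the gripper where kinematics predicts it, to 0.2 px. The bar's crest ends at x = 91 and 343 put the bar centre at the TCP's current place along the bar. I'll descend straight down.

move_arm(deltas=[0, 0, 0.01, 0, 0, 0, 0.6, 0, 0, 0.022, 0, 0, 0, 0.6, 0, 0, 0.034, 0, 0, 0, 0.6, 0, 0, 0.043, 0, 0, 0, 0.6, 0, 0, 0.043, 0, 0, 0, 0.6])

```text
t: 4.22
tool_pos: [0.579, 0.0426, 0.1702]
orientation: [-1.174, -2.912, 0.001]
force: [-1.0, 0.0, 0.6]
opening: 0.0558
gripper_force: 0.0
```

```bash
python3 to.py .579 .0427 .169 46.0
```

```text
delta [0.     0.0001 0.0012] rot [-0.0016 -0.0017  0.0011]
t 4.22 pos [0.579  0.0426 0.1702] yaw 46.06 tilt 0.13 F [-0.96  0.03  0.55] M [-0.03  0.04 -0.  ] open 0.0558 grip 0.0 q6 -0.82
```

move_arm(deltas=[0, 0, 0, 0, 0, 0, 0.3, 0, 0, 0, 0, 0, 0, 0.2, 0, 0, 0, 0, 0, 0, 0.2, 0, 0, 0, 0, 0, 0, 0.2], squeeze=3)

```text
t: 4.72
tool_pos: [0.5799, 0.0426, 0.1719]
orientation: [1.175, 2.913, 0.0]
force: [0.6, -0.0, -0.6]
opening: 0.0213
gripper_force: 0.0
```

```bash
python3 to.py .579 .0427 .169 46.0
```

```text
delta [ 0.0007 -0.0005  0.0029] rot [0.0002 0.0003 0.0011]
t 4.72 pos [0.5799 0.0426 0.1719] yaw 46.06 tilt 0.02 F [ 0.58 -0.   -0.58] M [-0.02  0.01  0.04] open 0.0213 grip 0.0 q6 -0.82
```

move_arm(deltas=[0, 0, 0, 0, 0, 0, 0.18, 0, 0, 0, 0, 0, 0, 0.16, 0, 0, 0, 0, 0, 0, 0.15, 0, 0, 0, 0, 0, 0, 0.14, 0, 0, 0, 0, 0, 0, 0.14])

```text
t: 5.35
tool_pos: [0.5798, 0.0426, 0.1716]
orientation: [-1.175, -2.914, 0.0]
force: [0.2, -0.4, 0.1]
opening: 0.0129
gripper_force: 0.0
```

```bash
python3 to.py .5799 .0426 .172 46.0
```

```text
delta [-0.0001  0.0001 -0.0004] rot [-0.     -0.      0.0012]
t 5.35 pos [0.5798 0.0426 0.1716] yaw 46.07 tilt 0.0 F [ 0.19 -0.41  0.14] M [-0.01  0.03  0.01] open 0.0129 grip 0.0 q6 -0.82
```

move_arm(deltas=[0, 0, 0, 0, 0, 0, 0.1, 0, 0, 0, 0, 0, 0, 0.1, 0, 0, 0, 0, 0, 0, 0.1, 0, 0, 0, 0, 0, 0, 0.1], squeeze=40)

```text
t: 5.85
tool_pos: [0.5797, 0.0426, 0.1716]
orientation: [-1.175, -2.913, 0.0]
force: [-0.0, -0.0, -0.2]
opening: 0.0117
gripper_force: 40.0
```

```bash
python3 to.py .5799 .0426 .172 46.0
```

```text
delta [-0.0001  0.0001 -0.0004] rot [-0.0001 -0.      0.0012]
t 5.85 pos [0.5797 0.0426 0.1716] yaw 46.07 tilt 0.0 F [-0.02 -0.   -0.18] M [-0.11  0.04 -0.  ] open 0.0117 grip 40.0 q6 -0.82
```

move_arm(deltas=[0, 0, -0.002, 0, 0, 0, 0.1, 0, 0, -0.004, 0, 0, 0, 0.1, 0, 0, -0.006, 0, 0, 0, 0.1, 0, 0, -0.008, 0, 0, 0, 0.1, 0, 0, -0.008, 0, 0, 0, 0.1])

```text
t: 6.48
tool_pos: [0.5799, 0.0426, 0.1799]
orientation: [1.175, 2.913, 0.0]
force: [-0.7, 0.4, -5.8]
opening: 0.0119
gripper_force: 40.0
```

```bash
python3 to.py .5797 .0426 .1796 46.0
```

```text
delta [ 0.0001 -0.0001  0.0003] rot [0.0002 0.0002 0.0011]
t 6.47 pos [0.5799 0.0426 0.1799] yaw 46.06 tilt 0.02 F [-0.66  0.44 -5.76] M [ 0.01 -0.03 -0.02] open 0.0119 grip 40.0 q6 -0.82
```

move_arm(deltas=[0, 0, -0.003, 0, 0, 0, 0.1, 0, 0, -0.007, 0, 0, 0, 0.1, 0, 0, -0.011, 0, 0, 0, 0.1, 0, 0, -0.015, 0, 0, 0, 0.1, 0, 0, -0.019, 0, 0, 0, 0.1, 0, 0, -0.023, 0, 0, 0, 0.1, 0, 0, -0.0245, 0, 0, 0, 0.1, 0, 0, -0.0245, 0, 0, 0, 0.1])

```text
t: 7.48
tool_pos: [0.5799, 0.0426, 0.2043]
orientation: [1.175, 2.913, 0.0]
force: [-0.3, 0.3, -6.2]
opening: 0.0113
gripper_force: 40.0
```

```bash
python3 to.py .5799 .0426 .2041 46.0
python3 - <<'E'
from h import *
from scipy.optimize import least_squares
p,d,m=avg("scene",6); np.savez("pics/scene2.npz",p=p,d=d)
W=cloud(m,d); x,y,z=np.moveaxis(W,2,0)
def med(B): return W[B].mean(0).round(4),int(B.sum()),np.median(z[B]).round(4)
# column top & collar plane heights by depth, bed ways near gauge
t=np.radians(5.75); b=np.array([-np.sin(t),np.cos(t)]); c=(d>0)&(abs(x-.562)<.03)&(abs(y-.33)<.05)
print("coltop",med(c&(z>.281))," bed near",med((d>0)&(abs(z-.05)<.006)&(abs(y-.25)<.04)&(abs(x-.57)<.05)))
zz=z[c&(z>.19)&(z<.245)]; h=np.histogram(zz,bins=np.arange(.2,.245,.0015)); print(h[0].tolist())
# cone: points 8..50 mm from column axis
ax=np.array([.5625,.3315]); q=(W[...,:2]-ax)@b; w=(W[...,:2]-ax)@np.array([b[1],-b[0]])
B=(d>0)&(q<-.012)&(q>-.06)&(abs(w)<.012)&(z>.205)&(z<.245)
o=np.argsort(q[B]); print(np.c_[q[B],w[B],z[B]][o][::3].round(4).tolist())
cv2.imwrite("pics/g2.png",crop(p,325,270,40,45,14))
E
```

```text
delta [-0.      0.      0.0002] rot [0.0002 0.0002 0.0011]
t 7.47 pos [0.5799 0.0426 0.2043] yaw 46.07 tilt 0.01 F [-0.3   0.29 -6.23] M [0.01 0.03 0.06] open 0.0113 grip 40.0 q6 -0.82
coltop (array([0.5603, 0.3303, 0.2858]), 37, np.float64(0.2862))  bed near (array([0.5773, 0.2527, 0.0489]), 364, np.float64(0.049))
[0, 0, 0, 0, 0, 0, 0, 0, 5, 1, 4, 2, 2, 8, 4, 10, 16, 22, 31, 26, 6, 7, 7, 26, 64, 6, 1, 5, 1]
[[-0.0501, -0.0047, 0.2237], [-0.0464, -0.0076, 0.2228], [-0.0415, -0.0028, 0.2253], [-0.0385, -0.0021, 0.2246], [-0.0355, -0.0059, 0.2262], [-0.0335, -0.007, 0.2264], [-0.032, -0.0037, 0.2281], [-0.0299, -0.0002, 0.2263], [-0.0282, -0.0064, 0.2276], [-0.0268, 0.0009, 0.2263], [-0.0249, -0.0048, 0.2285], [-0.0237, -0.0026, 0.2284], [-0.022, -0.0, 0.2248], [-0.0209, -0.0021, 0.2272], [-0.0192, 0.0003, 0.2235], [-0.0177, -0.0008, 0.2277], [-0.0148, -0.0034, 0.2353], [-0.0143, 0.0026, 0.2359], [-0.0137, 0.0103, 0.2211], [-0.0132, 0.0044, 0.2351], [-0.0129, 0.0096, 0.2343], [-0.012, 0.0025, 0.2378]]
```

View pics/g2.png

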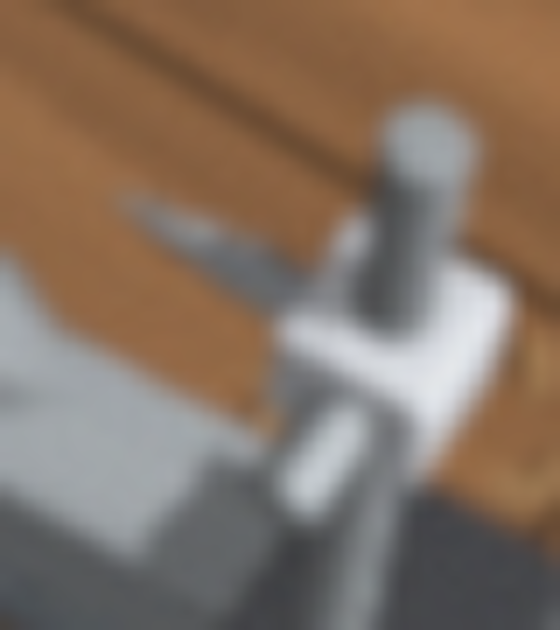

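Run:
```python
from h import *
from scipy.optimize import least_squares
m=robot.camera_model("scene"); mt=robot.camera_model("top")
px=lambda c,r,c0,r0,k:np.array([c0+(c+.5)/k-.5,r0+(r+.5)/k-.5])
def solve(m,ct,tip,L,zc=.287,deg=5.75):
    t=np.radians(deg); b=np.array([-np.sin(t),np.cos(t)])
    c=least_squares(lambda v:proj(m,np.r_[v,zc])[0]-ct,[.56,.33]).x
    if L: # fixed length
        r=least_squares(lambda v:proj(m,np.r_[c-b*L,v[0]])[0]-tip,[.223]); return c.round(4),r.x.round(4),r.fun.round(2)
    r=least_squares(lambda v:proj(m,np.r_[c-b*v[1],v[0]])[0]-tip,[.223,.05]); return c.round(4),r.x.round(4)
S=px(430,140,325,270,14),px(118,195,325,270,14)
T=px(180,196,150,105,8),px(358,246,150,105,8)
for L in(.05,.048,None): print(L,"scene",solve(m,*S,L),"top",solve(mt,*T,L))
# axis mid-cone points in scene: (215,248) crop: on the axis
for P in((160,217),(215,248),(265,275)): print(P,solve(m,S[0],px(*P,325,270,14),None))
```

```text
0.05 scene (array([0.5587, 0.3302]), array([0.2267]), array([-0.36, -0.05])) top (array([0.5596, 0.3257]), array([0.2284]), array([ 1.68, -1.12]))
0.048 scene (array([0.5587, 0.3302]), array([0.228]), array([0.46, 0.06])) top (array([0.5596, 0.3257]), array([0.2256]), array([ 1.14, -0.77]))
None scene (array([0.5587, 0.3302]), array([0.2273, 0.0491])) top (array([0.5596, 0.3257]), array([0.2194, 0.0437]))
(160, 217) (array([0.5587, 0.3302]), array([0.2273, 0.0414]))
(215, 248) (array([0.5587, 0.3302]), array([0.2266, 0.0312]))
(265, 275) (array([0.5587, 0.3302]), array([0.2263, 0.0221]))
```

move_arm(deltas=[0, 0, -0.002, 0, 0, 0, 0.1, 0, 0, -0.0038, 0, 0, 0, 0.1, 0, 0, -0.0038, 0, 0, 0, 0.1, 0, 0, -0.0038, 0, 0, 0, 0.1])

```text
t: 8.28
tool_pos: [0.5798, 0.0426, 0.208]
orientation: [1.175, 2.913, 0.0]
force: [0.1, 0.5, -6.2]
opening: 0.0117
gripper_force: 40.0
```

move_arm(deltas=[0, 0, 0, 0, 0, 0.03, 0.1, 0, 0, 0, 0, 0, 0.07, 0.1, 0, 0, 0, 0, 0, 0.11, 0.1, 0, 0, 0, 0, 0, 0.15, 0.1, 0, 0, 0, 0, 0, 0.15, 0.1, 0, 0, 0, 0, 0, 0.15, 0.1])

```text
t: 9.02
tool_pos: [0.5797, 0.0426, 0.2079]
orientation: [-1.39, -2.817, 0.0]
force: [-0.0, -0.4, -6.4]
opening: 0.0117
gripper_force: 40.0
```

```bash
python3 to.py .5799 .0426 .2081 5.75
```

```text
delta [-0.0001  0.0001 -0.0002] rot [-1.00e-04  0.00e+00  5.54e-01]
t 9.03 pos [0.5797 0.0426 0.2079] yaw 37.49 tilt 0.01 F [-0.04 -0.42 -6.37] M [-0.   -0.02 -0.01] open 0.0117 grip 40.0 q6 -0.67
```

move_arm(deltas=[0, 0, 0, 0, 0, 0.04, 0.1, 0, 0, 0, 0, 0, 0.08, 0.1, 0, 0, 0, 0, 0, 0.12, 0.1, 0, 0, 0, 0, 0, 0.16, 0.1, 0, 0, 0, 0, 0, 0.2, 0.1, 0, 0, 0, 0, 0, 0.2, 0.1, 0, 0, 0, 0, 0, 0.2, 0.1])

```text
t: 9.9
tool_pos: [0.5798, 0.0427, 0.2079]
orientation: [1.663, 2.665, 0.0]
force: [0.2, 0.1, -6.4]
opening: 0.0119
gripper_force: 40.0
```

```bash
python3 to.py .5799 .0426 .2081 5.75
```

```text
delta [-0.0001  0.0001 -0.0002] rot [ 0.     -0.      0.3547]
t 9.9 pos [0.5798 0.0427 0.2079] yaw 26.07 tilt 0.0 F [ 0.21  0.07 -6.35] M [ 0.08 -0.02 -0.03] open 0.0119 grip 40.0 q6 -0.47
```

move_arm(deltas=[0, 0, 0, 0, 0, 0.04, 0.1, 0, 0, 0, 0, 0, 0.08, 0.1, 0, 0, 0, 0, 0, 0.12, 0.1, 0, 0, 0, 0, 0, 0.16, 0.1, 0, 0, 0, 0, 0, 0.2, 0.1, 0, 0, 0, 0, 0, 0.2, 0.1, 0, 0, 0, 0, 0, 0.2, 0.1])

```text
t: 10.78
tool_pos: [0.58, 0.0426, 0.2081]
orientation: [1.92, 2.486, 0.001]
force: [1.1, 0.2, -5.4]
opening: 0.0118
gripper_force: 40.0
```

```bash
python3 to.py .5799 .0426 .2081 5.75
```

```text
delta [-0.     -0.0001  0.    ] rot [0.0007 0.     0.1548]
t 10.78 pos [0.58   0.0426 0.2081] yaw 14.62 tilt 0.04 F [ 1.07  0.19 -5.37] M [ 0.09 -0.44 -0.01] open 0.0118 grip 40.0 q6 -0.27
```

move_arm(deltas=[0.0002, 0.0006, 0, 0, 0, 0, 0.1, 0.0002, 0.0006, 0, 0, 0, 0.04, 0.1, 0.0002, 0.0007, 0, 0, 0, 0.08, 0.1, 0.0002, 0.0008, 0, 0, 0, 0.12, 0.1, 0.0002, 0.0008, 0, 0, 0, 0.155, 0.1, 0.0002, 0.0008, 0, 0, 0, 0.155, 0.1, 0.0002, 0.0008, 0, 0, 0, 0.155, 0.1])

```text
t: 11.65
tool_pos: [0.5804, 0.043, 0.2078]
orientation: [-2.108, -2.329, 0.0]
force: [0.6, 0.2, -6.2]
opening: 0.0117
gripper_force: 40.0
```

```bash
python3 to.py .5806 .0429 .2081 5.75
python3 - <<'E'
from h import *
ims=[]
for n,c0,r0,w,h,k in(("scene",205,215,155,100,5),("top",165,90,150,60,5)):
    p,d,m=avg(n,6); np.savez(f"pics/{n}3.npz",p=p,d=d)
    if n=="scene": cv2.imwrite("pics/s3.png",crop(p,c0,r0,w,h,k,rest_lines(m,.5805,.0429,.2265,5.75)))
    W=cloud(m,d); x,y,z=np.moveaxis(W,2,0)
    B=(d>0)&(abs(x-.58)<.025)&(abs(y-.04)<.075)&(z>.206)&(z<.236)&(abs(y-.043)>.035)
    P=W[B]; v=np.linalg.svd(P[:,:2]-P[:,:2].mean(0))[2][0]
    print(n,len(P),"bar mean",P.mean(0).round(4),"ang",np.degrees(np.arctan2(-v[0]*np.sign(v[1]),abs(v[1]))).round(2),"z pct",np.percentile(P[:,2],[50,75,90,97]).round(4))
    t=np.radians(5.75); b=np.array([-np.sin(t),np.cos(t)]); nn=np.array([b[1],-b[0]])
    s=(P[:,:2]-[.5805,.0429])@b
    for sg in(1,-1): 
        Q=P[sg*s>.035]; print("  end",sg,len(Q),Q[:,:2].mean(0).round(4) if len(Q) else "",np.percentile(Q[:,2],[75,90]).round(4) if len(Q) else "")
    C=(d>0)&(abs(x-.562)<.03)&(abs(y-.33)<.03)&(z>.281); print("  coltop",np.median(z[C]).round(4),C.sum())
    C=(d>0)&(abs(x-.562)<.03)&(abs(y-.33)<.03)&(abs(z-.2365)<.003); print("  collar",np.median(z[C]).round(4),C.sum())
E
```

```text
delta [-0.0001  0.0002 -0.0003] rot [-0.0003  0.     -0.0006]
t 11.65 pos [0.5804 0.043  0.2078] yaw 5.71 tilt 0.02 F [ 0.6   0.22 -6.24] M [-0.09 -0.15 -0.03] open 0.0117 grip 40.0 q6 -0.11
scene 119 bar mean [0.5811 0.0749 0.2215] ang 7.16 z pct [0.224  0.2251 0.226  0.2264]
  end 1 96 [0.5787 0.0944] [0.2252 0.2261]
  end -1 23 [ 0.5912 -0.0067] [0.2245 0.2253]
  coltop 0.2863 37
  collar 0.2362 100
top 94 bar mean [0.5786 0.0538 0.2245] ang 5.73 z pct [0.2257 0.227  0.2278 0.2284]
  end 1 58 [0.5748 0.0916] [0.2271 0.2279]
  end -1 36 [ 0.5847 -0.0072] [0.2268 0.2273]
  coltop 0.2872 26
  collar 0.2374 71
```

View pics/s3.png

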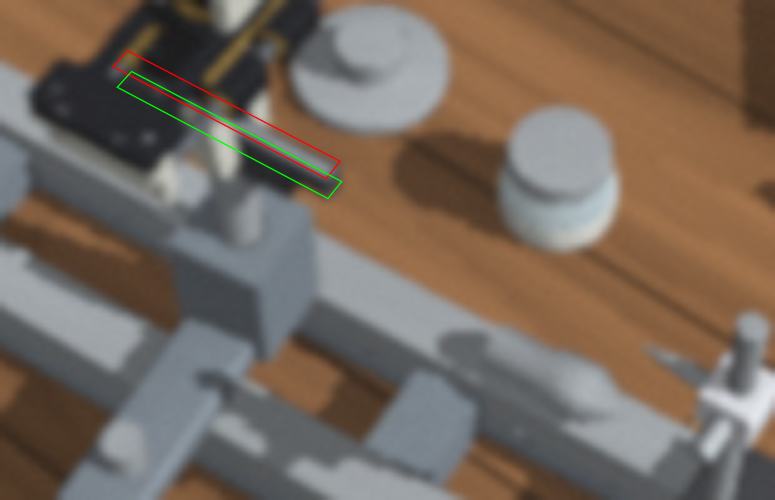

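The bar now lies parallel to the bed: its edge follows the overlay from (120,60) to (338,170), and the pointer tip is at about (647,348). The forces are small. I'll refine the pointer height with a robust cone fit to the depth from both cameras.

Run:
```python
from h import *
from scipy.optimize import least_squares
t=np.radians(5.75); b=np.array([-np.sin(t),np.cos(t)]); nn=np.array([b[1],-b[0]])
for n,fs,zb in(("scene",(0,1,2,3),-.0007),("top",(0,1,3),.0003)):
    m=robot.camera_model(n); Ws=[];
    for i in fs:
        d=np.load(f"pics/{n}{i}.npz")["d"]; W=cloud(m,d); W[d<=0]=9; Ws.append(W)
    W=np.array(Ws)
    # column axis from column side pts + top: robust from this camera: points z .242-.28
    P=W.reshape(-1,3); P=P[(abs(P[:,0]-.56)<.03)&(abs(P[:,1]-.33)<.03)]
    C=P[(P[:,2]>.24)&(P[:,2]<.282)]
    c=least_squares(lambda v:np.hypot(C[:,0]-v[0],C[:,1]-v[1])-.007,[.558,.327],loss="soft_l1",f_scale=.001).x
    T=P[P[:,2]>.283]
    A=W.reshape(-1,3)
    q=(A[:,:2]-c)@b; w=(A[:,:2]-c)@nn
    k=(q<-.016)&(q>-.052)&(abs(w)<.012)&(A[:,2]>.21)&(A[:,2]<.24); q,w,z=q[k],w[k],A[k,2]
    def f(v): r=np.clip((q+.05)/.038,0,1)*v[2]; return np.hypot(w-v[1],z-v[0])-r
    for g in ([.225,0,.004],[.229,0,.004]):
        r=least_squares(f,g,loss="soft_l1",f_scale=.0008); print(n,"axis",c.round(4),"topmean",T.mean(0).round(4),"N",k.sum(),"z,w,r0",r.x.round(4),"z corr",(r.x[0]-zb).round(4),"rms",np.sqrt(np.median(r.fun**2)).round(4))
    # collar vertical faces: z range
    k=(abs((A[:,:2]-c)@b)<.016)&(abs((A[:,:2]-c)@nn)<.018)&(A[:,2]>.19)&(A[:,2]<.242)&(np.hypot(*(A[:,:2]-c).T)>.0095)
    print("  collar z hist",np.histogram(A[k,2],bins=np.arange(.2,.2425,.002))[0].tolist())
    k=(A[:,2]>.2)&(A[:,2]<.24)&((A[:,:2]-c)@nn>.016)&((A[:,:2]-c)@nn<.036)&(abs((A[:,:2]-c)@b)<.012)
    S=np.c_[(A[k,:2]-c)@b,(A[k,:2]-c)@nn,A[k,2]]
    def g(v): return np.hypot(S[:,0]-v[0],S[:,2]-v[1])-v[2]
    r=least_squares(g,[0,.225,.0035],loss="soft_l1",f_scale=.0008); print("  screw y,z,r",r.x.round(4),"z corr",(r.x[1]-zb).round(4),k.sum())
```

```text
scene axis [0.559 0.33 ] topmean [0.56   0.3303 0.2861] N 184 z,w,r0 [ 0.2242 -0.0006  0.0062] z corr 0.2249 rms 0.0006
scene axis [0.559 0.33 ] topmean [0.56   0.3303 0.2861] N 184 z,w,r0 [ 0.2242 -0.0006  0.0062] z corr 0.2249 rms 0.0006
  collar z hist [0, 0, 0, 0, 0, 1, 21, 12, 20, 18, 23, 19, 15, 37, 45, 29, 34, 139, 169, 11, 0]
  screw y,z,r [-0.0008  0.2244  0.005 ] z corr 0.2251 196
top axis [0.5596 0.3265] topmean [0.5587 0.3258 0.2871] N 94 z,w,r0 [ 0.2255 -0.0019  0.0059] z corr 0.2252 rms 0.0008
top axis [0.5596 0.3265] topmean [0.5587 0.3258 0.2871] N 94 z,w,r0 [ 0.2255 -0.0019  0.0059] z corr 0.2252 rms 0.0008
  collar z hist [0, 0, 0, 0, 0, 1, 6, 10, 13, 9, 8, 7, 13, 12, 15, 16, 23, 42, 71, 48, 9]
  screw y,z,r [-0.002   0.2276  0.004 ] z corr 0.2273 72
```

move_arm(deltas=[0, 0.0002, 0.0005, 0, 0, 0, 0.1, 0, 0.0002, 0.001, 0, 0, 0, 0.1, 0, 0.0002, 0.001, 0, 0, 0, 0.1, 0, 0.0002, 0.001, 0, 0, 0, 0.1, 0, 0.0002, 0.001, 0, 0, 0, 0.1, 0, 0.0002, 0.001, 0, 0, 0, 0.1])

```text
t: 13.0
tool_pos: [0.5807, 0.043, 0.207]
orientation: [2.109, 2.329, 0.0]
force: [0.2, -0.3, -6.2]
opening: 0.0118
gripper_force: 40.0
```

```bash
python3 to.py .5806 .0429 .207 5.75
python3 - <<'E'
from h import *
for n in("scene","top"):
    p,d,m=avg(n,4); W=cloud(m,d); x,y,z=np.moveaxis(W,2,0)
    B=(d>0)&(abs(x-.58)<.025)&(abs(y-.09)<.02)&(z>.206)&(z<.236); print(n,np.percentile(z[B],[50,75,90]).round(4))
E
python3 to.py .5806 .0429 .207 5.75 | tail -1
```

```text
delta [-0.0001 -0.0001 -0.    ] rot [ 0.0001  0.     -0.0013]
t 13.0 pos [0.5807 0.043  0.207 ] yaw 5.67 tilt 0.0 F [ 0.22 -0.31 -6.19] M [-0.01  0.05  0.01] open 0.0118 grip 40.0 q6 -0.11
scene [0.2225 0.2244 0.225 ]
top [0.2248 0.2258 0.2264]
t 13.4 pos [0.5807 0.043  0.2069] yaw 5.67 tilt 0.0 F [-0.41  0.1  -6.6 ] M [-0.03  0.03 -0.04] open 0.0116 grip 40.0 q6 -0.11
```

The rest hangs free, with almost no sideways force. It is level with the pointer, parallel to the bed and steady, so I'll hand it in.

```bash
python3 -c "
from plant import robot
print(robot.close_job())"
```

```text
the job is handed in; nothing more can be done
None
```

I handed the job in with the gripper still holding the rest steady: its top edge is at about 225 mm, level with the pointer tip to within 1–2 mm as the cameras measure it, the bar is parallel to the bed, and about 35 mm of post is still in the bore, hanging free.

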